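# Clear the tumblers and wind the bedside night lamp

### The arm

A 6-joint arm with a two-finger parallel gripper is mounted at the origin on the work surface. World frame = base frame: x ahead of the robot, y to its left, z up, the work surface at z = 0. Lengths are in m, angles in rad, forces in N, time in s.
With the tool pointing down it reaches from about 0.35 to 0.85 m from the base axis. Payload 8.1 kg.
Tool frame: the origin (TCP) lies on the mounting face of the last link; the fingertips stand 186 mm ahead of it and the grasp point (between the pads) lies 167 mm ahead of it; z points along the fingers, y is the line along which they close (so a half turn about z gives the same grasp; the last joint's range is limited). The gripper opens to 93 mm and grips with 3 to 60 N. Pads are 15 mm wide; open, the fingers measure 128 mm over their backs; the gripper's body (75 mm by 188 mm) begins 65 mm behind the grasp point.
Start: joints at [1.102, 0.13, 1.488, -0, 1.523, -0.085], TCP at [0.225, 0.556, 0.405] pointing down, gripper open.
Joint ranges: [-2.96, 2.96], [-0.89, 2.26], [0.02, 2.5], [-1.34, 4.48], [0, 2.73], [-2.66, 2.66]. Speed limits (rad/s): [2.39, 2.39, 2.79, 3.14, 3.14, 3.14].

### API

Orientations are given as a rotation vector (axis times angle).
In Python, from plant import * gives the robot as it stands. The module is installed in compiled form; this text tells all that it offers.
- The arm moves only by the tool arm_command, never from a script. Its argument "increments" is a list of rows, each a list of 6 numbers: the shift along the tool's x, y, z in units of 0.2 m (1.0 is 0.2 m), then the turn, a rotation vector about the tool's x, y, z in units of pi rad (1.0 is pi rad). A call has exactly 5 rows; each row is the pose to reach, as a shift and turn from the pose commanded when the call began, along the tool's axes at that moment, turning the shorter way round; what a row does not reach only later rows make up. A row lasts 1/8 s, in which the tool goes at most 62.5 mm and 10.7 degrees, less where a joint would pass 70% of its speed; a pose out of reach is approached as far as the arm can. A call with a number of a shift or a turn outside -1 to 1 is refused whole. A call with a gripper value outside its range is refused whole. "fingers" is the closure, from -1 (fully open) to 1 (shut), set as the call begins (left out, the last holds). The fingers move at their own pace and stop on an object; "force" is the grip in N (left out, the last holds). Time passes only in rows, so rows that repeat a pose let the fingers close, or fill a call up. It gives the time, the measured TCP pose, the force, the opening and the grip force at its end, in the units of the state.
- read_state(): the state, without advancing time (a new reading comes with each control period).
- read_camera(name): name is "side" or "top"; returns a dict with "image" (420x560x3 uint8, red, green, blue), "fx", "fy", "cx", "cy" (pixels), "T" (4x4, takes a point from camera to world coordinates). Camera axes: x right, y down, z forward; pixel columns grow to the right and rows downward; lengths in m; the calibration is good to about 2 mm. A picture is of the moment at which its call begins. There is no depth.
- close_job(): hands the job in; it is judged then, once.
The state is a dict: "t": time; "q": joint angles; "dq": joint speeds; "joint_torque": joint torques, N m; "tool_pos": TCP position; "orientation": TCP orientation; "force": force on the tool from outside, world axes, zero at the start; "wrist_torque": the same for the moment, N m; "opening": finger opening in m; "gripper_force": force on a finger pad.
Only numpy, scipy, OpenCV 4.12 (cv2) and the standard library are available. Lean on these libraries where they do the work, as an engineer would, in place of code of your own. Each camera call takes 0.05 s, during which the arm holds its last target. There are 200 camera calls.

### The job

Two upside-down steel tumblers stand in the way of the crank of the wind-up night lamp. Put the medium one and then the large one, still upside down, over the smallest, which stays where it stands, so that all three nest flat on the cabinet top. Then wind the crank by its knob clockwise (seen from above), past the parking tab and on through one full turn until its arm lies over the tab again; stop and let go there, and leave the other things on the cabinet alone.

Things in the scene. Friction and masses are not known exactly. Their poses are not given: they have to be found in the camera images.
- lamp: wind-up night lamp, fixed on the cabinet top: a squat white round drum 80 mm in diameter, 52 mm high, with a crank on top. Origin: on the crank's axis, at the cabinet top (z = 0); z up. The parking tab points along 2.34 rad (anticlockwise from the lamp's x axis).
- tab (a point): top of the outer end of the parking tab: a white tongue 24 mm wide that sticks out of the drum's side, under the path of the crank arm; this point is 77 mm from the crank's axis, 51 mm above the cabinet top
- crank (a joint): the crank's angle in rad: grows clockwise seen from above, turns freely without end stops, moderate friction (about 1.5 N at the knob), stays where it is left. 0: the arm lies over the parking tab; it starts 0.4 to 1.2 rad short of the tab (negative); 6.28: over the tab again after a full turn. The steel arm is 14 mm wide, its top 66 mm above the cabinet top, and reaches 86 mm from the axis, outside the drum
- knob_top (a point): centre of the top of the crank's knob: an upright white plastic cylinder 22 mm in diameter and 45 mm high at the end of the arm, standing on it from 66 to 111 mm above the cabinet top, 80 mm from the crank's axis. It spins freely on its own pin, so a grip need not turn with the crank
- small: smallest steel tumbler, loose, upside down (closed end up): 76 mm high, outer diameter 44 mm at the rim (below), 33 mm at the top. Origin: centre of the rim, on the cabinet top; z up. Stands clear of the crank
- medium: middle steel tumbler, loose, upside down: 88 mm high, outer diameter 59 mm at the rim (below), 48 mm at the top; wall 2.5 mm, inside depth 85 mm, so 5 mm of play all round over the small one. Origin: centre of the rim, below; z up. Stands beside the lamp in the way of the crank
- large: largest steel tumbler, loose, upside down: 100 mm high, outer diameter 74 mm at the rim (below), 63 mm at the top; wall 2.5 mm, inside depth 97 mm, so 5 mm of play all round over the medium one. Origin: centre of the rim, below; z up. Stands beside the lamp, on the other side from the medium one, in the way of the crank
- elephant: bystander: white ceramic elephant 145 mm long, 95 mm high; origin under its belly, head towards x
- coil_stand: bystander: grey plastic mosquito-coil stand, a dish 124 mm in diameter and 14 mm high with a 38 mm high post; origin under its centre
- jar: bystander: empty glass jar 80 mm in diameter, 105 mm high; origin under its centre
- clip: bystander: black spring clip 72 by 30 mm, 23 mm high; origin under its centre

How it is judged:
On the way, in this order (a step that is already met when the one before it is completed fails the run):
1. the medium tumbler stands over the small one (horizontal distance between medium and small below 0.014 m and height (world z) of medium below 0.005 m and angle between medium's own z axis and vertical below 0.12 rad), for 0.2 s.
2. the large tumbler stands over the medium one (all of step 1 and horizontal distance between large and medium below 0.014 m and height (world z) of large below 0.005 m and angle between large's own z axis and vertical below 0.12 rad), for 0.2 s.
3. the crank is past the tab and half-way round (value of joint crank above 3.14 rad), for 0.1 s.
4. the crank has come full circle to the tab (value of joint crank above 6.03 rad), for 0.1 s.
At the end, for the whole second after the job is handed in: All three tumblers stand upside down, flat on the cabinet top (rims within 5 mm of it, tilt under 0.12 rad), medium over small and large over medium (axes within 14 mm), at rest; the crank rests within 0.25 rad of the tab, one full turn after first passing it (all of step 2 and height (world z) of small below 0.005 m and angle between small's own z axis and vertical below 0.12 rad and value of joint crank between 6.03 and 6.54 rad and velocity of joint crank between -0.1 and 0.1 rad/s and linear speed of each of small, medium, large below 0.02 m/s); the robot touches nothing.
It fails at once if the crank turned backwards from its start, beyond 1.6 rad short of the tab (value of joint crank below -1.6 rad).
It fails at once if the crank wound more than 0.8 rad past the end of the full turn (value of joint crank above 7.1 rad).
It fails at once if the small tumbler shifted by more than 40 mm (distance of small from where it was at the start of the episode above 0.04 m).
It fails at once if a tumbler tipped by more than 0.7 rad (angle between any of small, medium, large's own z axis and vertical above 0.7 rad).
It fails at once if the elephant, coil stand, jar or clip moved by more than 30 mm (distance of any of elephant, coil_stand, jar, clip from where it was at the start of the episode above 0.03 m).
It also fails if it takes over 72 s, if anything falls off the work surface, if the arm or the gripper's body presses on something with over 40 N, if the wrist force passes 120 N, or if a joint passes its speed limit or range.

## Working session

There is one attempt and no reset: what is moved stays moved. The work goes in short steps, Python scripts to look and compute and a tool call to move; the robot and the scene stay as the last step left them, time stands still between calls to the robot, and variables do not carry over. Pictures are saved under pics/ and viewed, at most 10 in all, crops included, and the job is handed in when it is done.

Besides the shell and the picture viewer there is one more tool, called as name(argument=value, ...) on one line, values as JSON. arm_command: Moves the arm, as the interface text tells. Shifts and turns lie within -1 to 1; 1 stands for 0.2 m of shift or pi rad of turn. Its arguments: {"type":"object","properties":{"increments":{"type":"array","items":{"type":"array","items":{"type":"number","minimum":-1,"maximum":1}}},"fingers":{"type":"number"},"force":{"type":"number"}},"required":["increments"]}

```bash
mkdir -p pics; python3 - <<'E'
from plant import *
import cv2,numpy as np
for n in("top","side"):
    c=read_camera(n);cv2.imwrite(f"pics/{n}0.png",c["image"][:,:,::-1]);print(n,c["fx"],c["cx"],c["cy"],np.round(c["T"],4).tolist())
s=read_state();print(s["t"],s["tool_pos"],s["orientation"],s["opening"])
E
```

```text
top 490.54184380137286 278.08452885318127 210.39311618244523 [[0.1107, -0.9698, 0.2175, 0.3474], [-0.9939, -0.1084, 0.0227, 0.0077], [0.0016, -0.2186, -0.9758, 1.4097], [0.0, 0.0, 0.0, 1.0]]
side 489.62217458772096 282.9309792555001 203.12765555957657 [[0.9982, -0.0487, 0.0336, 0.5735], [-0.0556, -0.5782, 0.814, -1.003], [-0.0202, -0.8144, -0.5799, 0.8141], [0.0, 0.0, 0.0, 1.0]]
0.1 [0.22454503 0.55619067 0.40381574] [-5.99116079e-01 -3.08350652e+00  2.40799007e-03] 0.09317006647755278
```

View pics/top0.png

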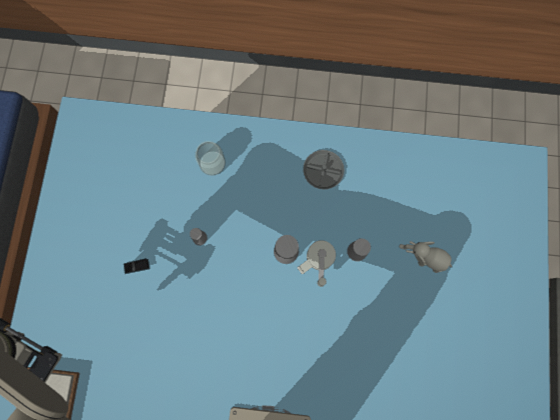

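View pics/side0.png

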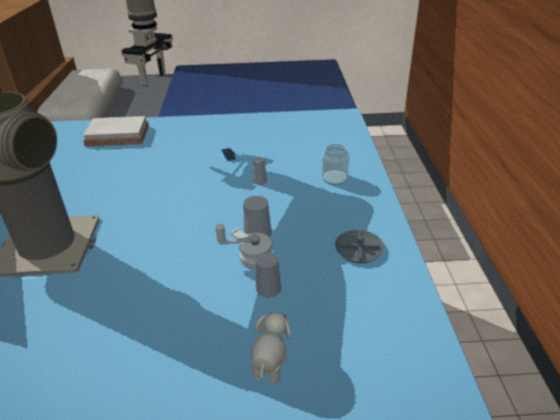

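The top view shows the small tumbler at about (199,237), large (287,249), lamp (321,252), medium (359,250), tab (308,267) and knob (321,281). In the side view, small is at (260,170), large (257,215), medium (267,275) and knob (221,233).

```bash
cat > h.py <<'E'
from plant import *
import cv2,numpy as np
def cast(c,u,v,z):
    d=c["T"][:3,:3]@np.array([(u-c["cx"])/c["fx"],(v-c["cy"])/c["fy"],1]);o=c["T"][:3,3]
    return o+d*(z-o[2])/d[2]
def tri(c1,p1,c2,p2):
    A=[];b=[]
    for c,p in((c1,p1),(c2,p2)):
        d=c["T"][:3,:3]@np.array([(p[0]-c["cx"])/c["fx"],(p[1]-c["cy"])/c["fy"],1]);d/=np.linalg.norm(d)
        M=np.eye(3)-np.outer(d,d);A.append(M);b.append(M@c["T"][:3,3])
    return np.linalg.lstsq(np.vstack(A),np.hstack(b),rcond=None)[0]
def mask(im):
    h=cv2.cvtColor(im,cv2.COLOR_RGB2HSV)
    return (~((h[...,0]>92)&(h[...,0]<116)&(h[...,1]>80))).astype(np.uint8)*255
def proj(c,P):
    p=np.linalg.inv(c["T"])@np.append(P,1);return np.array([c["fx"]*p[0]/p[2]+c["cx"],c["fy"]*p[1]/p[2]+c["cy"]])
E
python3 - <<'E'
from h import *
t=read_camera("top");s=read_camera("side")
a=t["image"][215:300,180:385];b=s["image"][145:305,195:300]
A=cv2.resize(a,None,fx=3.9,fy=3.9,interpolation=cv2.INTER_CUBIC)
M=cv2.resize(mask(t["image"])[215:300,180:385],None,fx=1.9,fy=1.9)
M=cv2.copyMakeBorder(M,0,0,0,A.shape[1]-M.shape[1],cv2.BORDER_CONSTANT)
cv2.imwrite("pics/tc.png",np.vstack([A[:,:,::-1],cv2.merge([M]*3)]))
B=cv2.resize(b,None,fx=3.7,fy=3.7,interpolation=cv2.INTER_CUBIC)[:,:,::-1]
C=cv2.resize(mask(s["image"])[145:305,195:300],None,fx=3.7,fy=3.7)
cv2.imwrite("pics/sc.png",np.hstack([B,cv2.merge([C]*3)]))
for n,c in(("top",t),("side",s)):
    cs,_=cv2.findContours(mask(c["image"]),cv2.RETR_EXTERNAL,cv2.CHAIN_APPROX_NONE)
    for k in cs:
        if 60<cv2.contourArea(k)<6000: print(n,cv2.boundingRect(k),cv2.contourArea(k))
E
```

```text
top (228, 404, 84, 16) 809.0
top (205, 387, 22, 28) 94.0
top (123, 258, 27, 17) 249.0
top (398, 240, 55, 33) 929.5
top (296, 240, 41, 47) 926.0
top (346, 238, 26, 24) 416.0
top (273, 234, 27, 31) 600.5
top (189, 227, 19, 19) 240.5
top (302, 149, 43, 41) 1310.5
top (194, 141, 32, 35) 807.5
side (251, 311, 40, 73) 1935.0
side (335, 230, 50, 33) 1181.0
side (215, 196, 66, 102) 2936.5
side (253, 157, 14, 28) 289.0
side (323, 145, 25, 39) 718.0
```

View pics/tc.png

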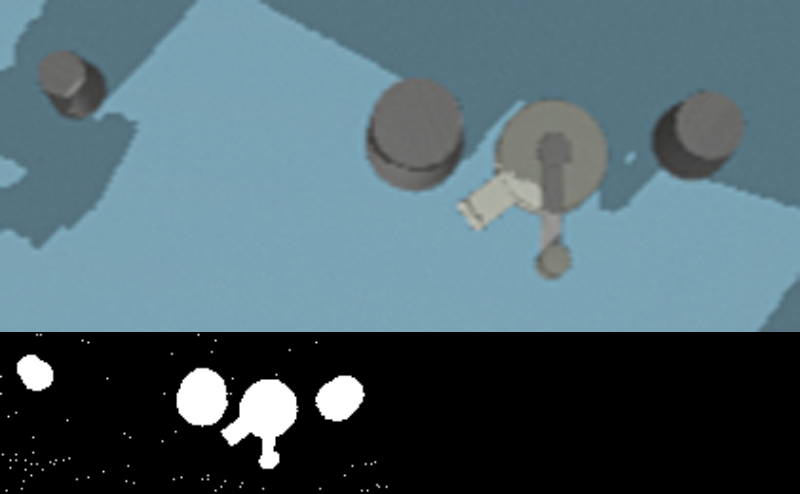

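View pics/sc.png

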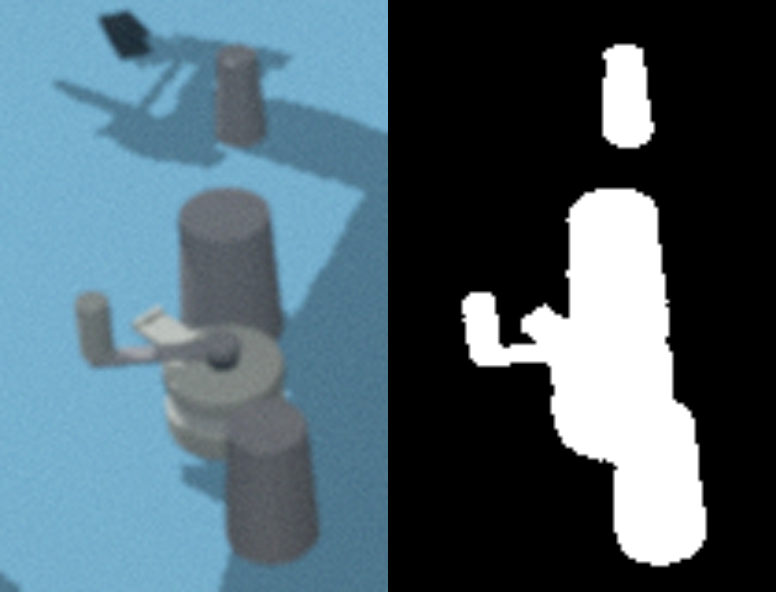

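Crops: lids in the top crop are centred at large (417,122), medium (709,125) and small (63,72), with drum (553,157) and knob (553,258). In the side crop the large lid is at (225,215), small (237,58), knob (92,299), drum (224,363), and the medium's lid partly blends into the drum.

```bash
python3 - <<'E'
from h import *
t=read_camera("top");s=read_camera("side")
f=lambda p,k,o:((p[0]+.5)/k-.5+o[0],(p[1]+.5)/k-.5+o[1])
D={"large":((417,122),(225,215),.1),"medium":((709,125),(268,425),.088),"small":((63,72),(237,58),.076),"drum":((553,157),(224,363),.052),"knob":((553,258),(92,299),.111)}
R={}
for n,(p,q,z) in D.items():
    p=f(p,3.9,(180,215));q=f(q,3.7,(195,145))
    R[n]=cast(t,*p,z)[:2];print(n,np.round(R[n],4),np.round(cast(s,*q,z)[:2],4),"tri",np.round(tri(t,p,s,q),4))
tb=cast(t,*f((469,217),3.9,(180,215)),.051)[:2]
for n,v in(("knob",R["knob"]-R["drum"]),("tab",tb-R["drum"])):print(n,np.hypot(*v),np.arctan2(v[1],v[0]))
# rough bystanders
for n,p,z in(("clip",(136,266),.02),("eleph",(430,257),.08),("jar",(212,160),.05)):print(n,cast(t,*p,z)[:2])
st=read_state();R=cv2.Rodrigues(st["orientation"])[0];print(np.round(R,3),st["q"])
E
```

```text
large [0.5444 0.0047] [0.5459 0.0068] tri [0.5451 0.0048 0.1012]
medium [ 0.5667 -0.1978] [ 0.5689 -0.1947] tri [ 0.5676 -0.1973  0.09  ]
small [0.5557 0.2571] [0.5567 0.2579] tri [0.5562 0.2571 0.0763]
drum [ 0.5374 -0.0945] [ 0.5417 -0.0923] tri [ 0.5395 -0.0941  0.0529]
knob [ 0.461  -0.0963] [ 0.4615 -0.0935] tri [ 0.4613 -0.0961  0.1129]
knob 0.0763833361229297 -3.1178467631680586
tab 0.07377862420146923 2.2968677537093294
clip [0.45221531 0.42177353]
eleph [ 0.56050356 -0.38660315]
jar [0.77831443 0.24684371]
[[-0.927  0.374 -0.   ]
 [ 0.374  0.927 -0.001]
 [ 0.    -0.001 -1.   ]] [ 1.10161034e+00  1.30670788e-01  1.48852859e+00  1.22200007e-05
  1.52300966e+00 -8.53834284e-02]
```

```bash
cat >> h.py <<'E'
def go(x,y,z,yaw=0):
    "increments (units) from the measured pose to TCP x,y,z, tool down, tool y at yaw (rad)"
    st=read_state();R=cv2.Rodrigues(st["orientation"])[0]
    yv=np.array([np.cos(yaw),np.sin(yaw),0]);zv=np.array([0,0,-1.]);T=np.column_stack([np.cross(yv,zv),yv,zv])
    d=R.T@(np.array([x,y,z])-st["tool_pos"])/.2;r=cv2.Rodrigues(R.T@T)[0].ravel()/np.pi
    print("t",round(st["t"],2),np.round(st["tool_pos"],4),"open",round(st["opening"],4),"F",np.round(st["force"],1),"q6",round(st["q"][5],2));print("go",np.round(np.r_[d,r],4).tolist())
E
```

arm_command(increments=[[-0.2,-0.19,0,0,0,0.0594],[-0.4,-0.38,0,0,0,0.119],[-0.6,-0.57,0,0,0,0.178],[-0.8,-0.76,0,0,0,0.238],[-1,-0.95,0,0,0,0.297]], fingers=-1, force=20)

```text
t: 0.92
tool_pos: [0.3393, 0.3037, 0.4049]
orientation: [1.929, 2.479, 0.001]
force: [1.0, 0.4, 0.3]
opening: 0.0931
gripper_force: 0.0
```

```bash
python3 -c "
from h import *
go(.567,-.197,.405)"
```

```text
t 0.93 [0.3393 0.3037 0.4049] open 0.0931 F [1.  0.4 0.3] q6 0.37
go [-2.7063, 0.489, -0.0008, 0.0002, -0.0001, 0.079]
```

arm_command(increments=[[-0.3,0.054,0,0,0,0.03],[-0.6,0.108,0,0,0,0.05],[-0.9,0.163,0,0,0,0.079],[-1,0.18,0,0,0,0.079],[-1,0.18,0,0,0,0.079]])

```text
t: 1.55
tool_pos: [0.4245, 0.1194, 0.4047]
orientation: [2.218, 2.224, -0.0]
force: [0.4, -0.3, 0.3]
opening: 0.0929
gripper_force: 0.0
```

```bash
python3 -c "
from h import *
go(.567,-.197,.325)"
```

```text
t 1.55 [0.4245 0.1194 0.4047] open 0.0929 F [ 0.4 -0.3  0.3] q6 0.16
go [-1.5839, 0.7086, 0.3989, 0.0, 0.0, 0.0008]
```

arm_command(increments=[[-0.25,0.12,0,0,0,0],[-0.5,0.24,0.1,0,0,0],[-0.75,0.36,0.2,0,0,0],[-1,0.48,0.3,0,0,0],[-1,0.48,0.3,0,0,0.001]])

```text
t: 2.17
tool_pos: [0.5214, -0.0803, 0.3421]
orientation: [-2.219, -2.219, 0.004]
force: [-0.0, 0.7, 0.2]
opening: 0.093
gripper_force: 0.0
```

arm_command(increments=[[-0.2,0.08,0.03,0,0,0],[-0.4,0.16,0.07,0,0,0],[-0.584,0.228,0.1,0,0,0],[-0.584,0.228,0.1,0,0,0],[-0.584,0.228,0.1,0,0,0]])

```text
t: 2.8
tool_pos: [0.5672, -0.1936, 0.325]
orientation: [-2.217, -2.225, -0.001]
force: [0.7, 0.2, 0.1]
opening: 0.0934
gripper_force: 0.0
```

```bash
python3 - <<'E'
from h import *
go(.567,-.197,.227)
c=read_camera("side");cv2.imwrite("pics/s1.png",cv2.resize(c["image"][150:360,150:400],None,fx=2.8,fy=2.8)[:,:,::-1])
E
```

```text
t 2.8 [ 0.5672 -0.1936  0.325 ] open 0.0934 F [0.7 0.2 0.1] q6 -0.42
go [-0.0174, -0.0013, 0.4901, -0.0, -0.0002, 0.0012]
```

View pics/s1.png

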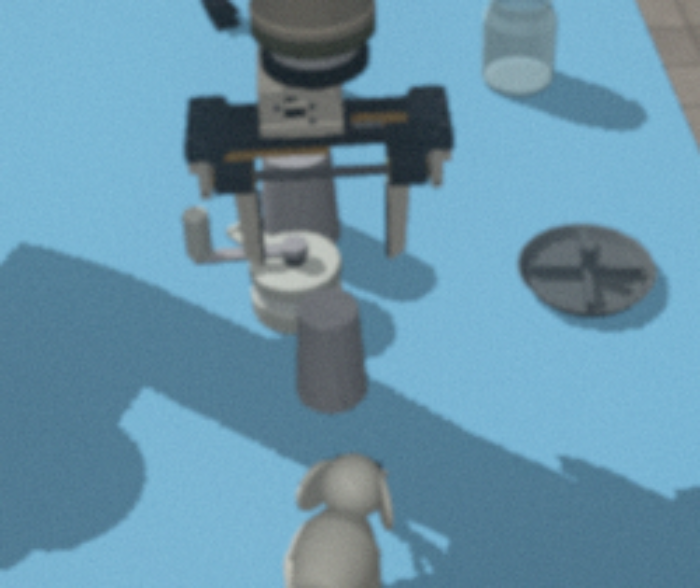

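The open fingers straddle the x position of the medium tumbler (lid at about (330,305) in the crop), clear of the crank and elephant. Descending.

arm_command(increments=[[-0.01,0,0.12,0,0,0.001],[-0.017,0,0.24,0,0,0.001],[-0.017,0,0.36,0,0,0.001],[-0.017,0,0.49,0,0,0.001],[-0.017,0,0.49,0,0,0.001]])

```text
t: 3.48
tool_pos: [0.566, -0.1968, 0.2249]
orientation: [-2.217, -2.22, 0.002]
force: [-0.2, 0.5, -0.4]
opening: 0.0927
gripper_force: 0.0
```

arm_command(increments=[[0,0,0,0,0,0],[0,0,0,0,0,0],[0,0,0,0,0,0],[0,0,0,0,0,0],[0,0,0,0,0,0]], fingers=1, force=20)

```text
t: 4.1
tool_pos: [0.5672, -0.1989, 0.2271]
orientation: [2.222, 2.221, 0.0]
force: [-0.1, -0.2, 2.2]
opening: 0.0523
gripper_force: 19.9
```

arm_command(increments=[[0,0,-0.15,0,0,0],[0,0,-0.3,0,0,0],[0,0,-0.45,0,0,0],[0,0,-0.6,0,0,0],[0,0,-0.68,0,0,0]])

```text
t: 4.72
tool_pos: [0.5674, -0.199, 0.3646]
orientation: [2.221, 2.219, 0.001]
force: [1.5, -0.3, -0.6]
opening: 0.0522
gripper_force: 19.9
```

arm_command(increments=[[0.15,0,0,0,0,0],[0.35,0,0,0,0,0],[0.55,0,0,0,0,0],[0.75,0,0,0,0,0],[0.95,-0.02,0,0,0,0]])

```text
t: 5.35
tool_pos: [0.5629, -0.0075, 0.3619]
orientation: [-2.222, -2.22, 0.001]
force: [0.2, 0.2, -1.0]
opening: 0.0524
gripper_force: 19.9
```

arm_command(increments=[[0.2,0,0,0,0,0],[0.4,0,0,0,0,0],[0.6,0,0,0,0,0],[0.8,0,0,0,0,0],[0.95,-0.02,0,0,0,0]])

```text
t: 5.98
tool_pos: [0.559, 0.1828, 0.3618]
orientation: [-2.221, -2.221, 0.002]
force: [-0.8, -0.7, -0.3]
opening: 0.0517
gripper_force: 19.9
```

```bash
python3 -c "
from h import *
go(.556,.257,.357)"
```

```text
t 5.97 [0.559  0.1828 0.3618] open 0.0517 F [-0.8 -0.7 -0.3] q6 0.23
go [0.3709, -0.0147, 0.0238, -0.0004, 0.0, 0.0001]
```

arm_command(increments=[[0.15,-0.01,0,0,0,0],[0.3,-0.015,0,0,0,0],[0.37,-0.015,0,0,0,0],[0.37,-0.015,0,0,0,0],[0.37,-0.015,0,0,0,0]])

```text
t: 6.6
tool_pos: [0.5565, 0.2544, 0.3625]
orientation: [2.223, 2.22, -0.001]
force: [-0.2, 0.6, -0.5]
opening: 0.052
gripper_force: 19.9
```

```bash
python3 - <<'E'
from h import *
go(.556,.257,.305)
c=read_camera("side");cv2.imwrite("pics/s2.png",cv2.resize(c["image"][60:210,190:340],None,fx=4,fy=4)[:,:,::-1])
# expected side pixels: small rim centre/edges, medium rim centre at present height
for P in([.556,.257,0],[.556,.257,.076],[.556,.257,.136],[.556,.227,.136]):print(np.round((proj(c,P)-[190,60])*4,1))
E
```

```text
t 6.6 [0.5565 0.2544 0.3625] open 0.052 F [-0.2  0.6 -0.5] q6 0.35
go [0.0134, -0.0025, 0.2873, -0.0001, 0.0002, -0.0003]
[278.7 487.9]
[273.8 401.9]
[269.7 330.2]
[270.3 350.3]
```

View pics/s2.png

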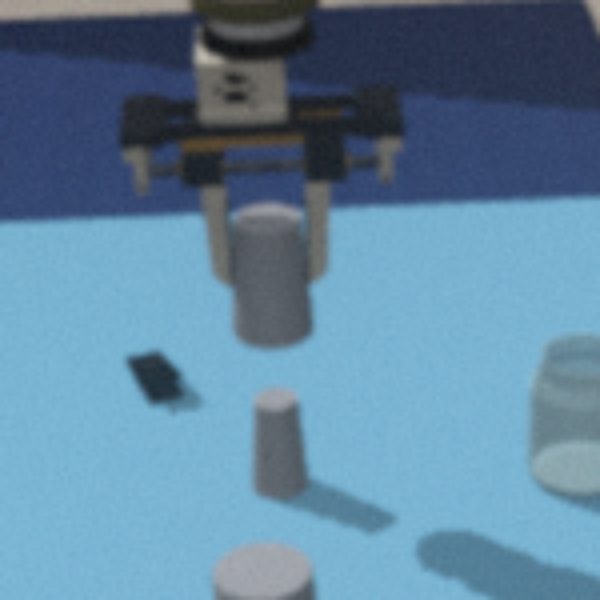

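The medium tumbler hangs at crop x≈273 with its rim's near edge at y≈348, right over the small one (lid at (276,400)), as predicted. Lowering.

arm_command(increments=[[0.01,0,0.1,0,0,0],[0.01,0,0.25,0,0,0],[0.01,0,0.4,0,0,0],[0.01,0,0.5,0,0,0],[0.01,0,0.59,0,0,0]])

```text
t: 7.28
tool_pos: [0.5562, 0.2569, 0.2432]
orientation: [-2.222, -2.22, 0.001]
force: [0.2, -0.4, -0.5]
opening: 0.0522
gripper_force: 19.9
```

```bash
python3 -c "
from h import *
go(.556,.257,.228)"
```

```text
t 7.28 [0.5562 0.2569 0.2432] open 0.0522 F [ 0.2 -0.4 -0.5] q6 0.35
go [0.0005, -0.0009, 0.0759, -0.0002, 0.0001, -0.0003]
```

arm_command(increments=[[0,0,0.025,0,0,0],[0,0,0.05,0,0,0],[0,0,0.072,0,0,0],[0,0,0.072,0,0,0],[0,0,0.072,0,0,0]])

```text
t: 7.9
tool_pos: [0.5565, 0.2573, 0.2308]
orientation: [2.222, 2.221, 0.001]
force: [-0.4, 0.6, -0.6]
opening: 0.0523
gripper_force: 19.9
```

arm_command(increments=[[0,0,0,0,0,0],[0,0,0,0,0,0],[0,0,0,0,0,0],[0,0,0,0,0,0],[0,0,-0.1,0,0,0]], fingers=-1)

```text
t: 8.52
tool_pos: [0.5554, 0.2569, 0.249]
orientation: [-2.221, -2.22, 0.006]
force: [-0.1, 0.6, -0.3]
opening: 0.0922
gripper_force: 0.0
```

arm_command(increments=[[0,0,-0.15,0,0,0],[0,0,-0.3,0,0,0],[0,0,-0.4,0,0,0],[-0.25,0,-0.5,0,0,0],[-0.5,0,-0.5,0,0,0]])

```text
t: 9.15
tool_pos: [0.5567, 0.1567, 0.3534]
orientation: [2.218, 2.221, 0.005]
force: [1.0, -0.2, 0.2]
opening: 0.0933
gripper_force: 0.0
```

arm_command(increments=[[-0.2,0,0,0,0,0],[-0.4,0,0,0,0,0],[-0.5,0,0,0,0,0],[-0.6,-0.05,0,0,0,0],[-0.7,-0.05,0,0,0,0]])

```text
t: 9.78
tool_pos: [0.5456, 0.0169, 0.3504]
orientation: [-2.221, -2.222, 0.0]
force: [0.3, -0.3, 0.4]
opening: 0.0933
gripper_force: 0.0
```

```bash
python3 - <<'E'
from h import *
go(.545,.0055,.242)
c=read_camera("side")
m=mask(c["image"]);cs,_=cv2.findContours(m,cv2.RETR_EXTERNAL,cv2.CHAIN_APPROX_NONE)
for k in cs:
    if 100<cv2.contourArea(k)<4000:print(cv2.boundingRect(k))
cv2.imwrite("pics/s3.png",cv2.resize(c["image"][100:300,190:340],None,fx=3,fy=3)[:,:,::-1])
E
```

```text
t 9.78 [0.5456 0.0169 0.3504] open 0.0933 F [ 0.3 -0.3  0.4] q6 -0.06
go [-0.057, -0.0029, 0.5418, -0.0001, -0.0001, 0.0001]
(251, 312, 40, 72)
(335, 230, 50, 33)
(215, 195, 58, 75)
(251, 152, 19, 34)
(273, 151, 7, 28)
(323, 144, 26, 40)
```

View pics/s3.png

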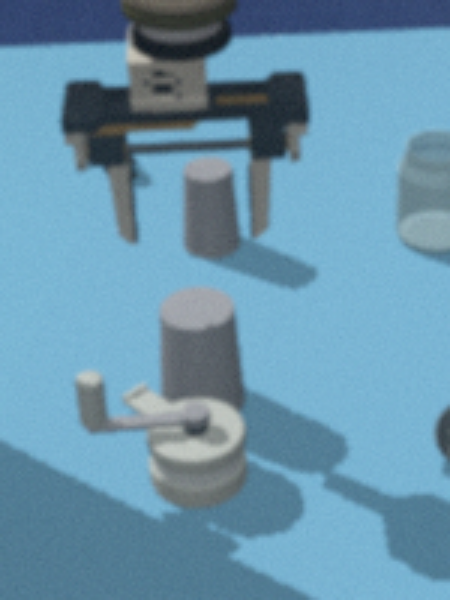

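The medium tumbler stands upright in the small one's place (lid at crop (209,170), i.e. full image (259.5,156.5)), and the gripper is above the large one (lid at crop (198,310)).

arm_command(increments=[[-0.057,0,0.05,0,0,0],[-0.057,0,0.2,0,0,0],[-0.057,0,0.35,0,0,0],[-0.057,0,0.5,0,0,0],[-0.057,0,0.54,0,0,0]])

```text
t: 10.45
tool_pos: [0.545, 0.0061, 0.2393]
orientation: [-2.219, -2.219, 0.005]
force: [-0.8, -0.1, -0.2]
opening: 0.0928
gripper_force: 0.0
```

arm_command(increments=[[0,0,0,0,0,0],[0,0,0,0,0,0],[0,0,0,0,0,0],[0,0,0,0,0,0],[0,0,0,0,0,0]], fingers=1)

```text
t: 11.08
tool_pos: [0.5467, 0.0058, 0.2437]
orientation: [2.221, 2.22, 0.002]
force: [-2.7, 0.4, 7.0]
opening: 0.0661
gripper_force: 20.1
```

arm_command(increments=[[0,0,-0.15,0,0,0],[0,0,-0.3,0,0,0],[0,0,-0.45,0,0,0],[0,0,-0.55,0,0,0],[0,0,-0.6,0,0,0]])

```text
t: 11.7
tool_pos: [0.5464, 0.0058, 0.3636]
orientation: [2.221, 2.22, 0.002]
force: [-0.2, 0.6, -1.1]
opening: 0.0667
gripper_force: 19.9
```

```bash
python3 - <<'E'
from h import *
c=read_camera("side")
print("medium lid",cast(c,190+(209.5)/3-.5,100+170.5/3-.5,.088),"pred px for .5565,.257",(proj(c,[.5565,.257,.088])-[189.5,99.5])*3-.5)
t=read_camera("top");m=mask(t["image"])
cs,_=cv2.findContours(m[210:260,160:240],cv2.RETR_EXTERNAL,cv2.CHAIN_APPROX_NONE)
for k in cs:
    if cv2.contourArea(k)>60:
        x,y,w,h=cv2.boundingRect(k);print("top medium",x+160,y+210,w,h)
pr=[proj(t,[.5565+r*np.cos(a),.257+r*np.sin(a),z]) for r,z in((.0295,0),(.024,.088)) for a in np.linspace(0,6.28,40)]
print(np.min(pr,0),np.max(pr,0));go(.5565,.257,.362)
E
```

```text
medium lid [0.55927496 0.26036958 0.088     ] pred px for .5565,.257 [206.23790472 171.84114105]
top medium 186 223 25 25
[186.37189689 223.45060766] [210.24316164 247.43075973]
t 11.8 [0.5465 0.0058 0.3631] open 0.0662 F [-0.7  0.7 -1.2] q6 -0.08
go [1.2559, 0.0495, 0.0054, 0.0004, 0.0, -0.0002]
```

arm_command(increments=[[0.15,0.01,0,0,0,0],[0.35,0.02,0,0,0,0],[0.55,0.03,0,0,0,0],[0.75,0.04,0,0,0,0],[0.95,0.05,0,0,0,0]])

```text
t: 12.42
tool_pos: [0.5559, 0.197, 0.3604]
orientation: [-2.221, -2.22, 0.003]
force: [0.4, -0.4, -0.7]
opening: 0.0663
gripper_force: 19.9
```

arm_command(increments=[[0.15,0,0,0,0,0],[0.25,0,0,0,0,0],[0.306,0,0,0,0,0],[0.306,0,0,0,0,0],[0.306,0,0,0,0,0]])

```text
t: 13.05
tool_pos: [0.5565, 0.2562, 0.3623]
orientation: [2.223, 2.22, -0.001]
force: [0.3, -1.0, -0.9]
opening: 0.0664
gripper_force: 19.9
```

```bash
python3 - <<'E'
from h import *
go(.5565,.257,.242)
c=read_camera("side");cv2.imwrite("pics/s4.png",cv2.resize(c["image"][60:210,190:340],None,fx=4,fy=4)[:,:,::-1])
for P in([.5565,.257,.088],[.5565,.257,.118],[.5565,.22,.118]):print(np.round((proj(c,P)-[190,60])*4,1))
E
```

```text
t 13.05 [0.5565 0.2562 0.3623] open 0.0664 F [ 0.3 -1.  -0.9] q6 0.35
go [0.0043, -0.0002, 0.6014, -0.0, 0.0001, -0.0004]
[273.7 387.8]
[271.6 352. ]
[272.4 377.3]
```

View pics/s4.png

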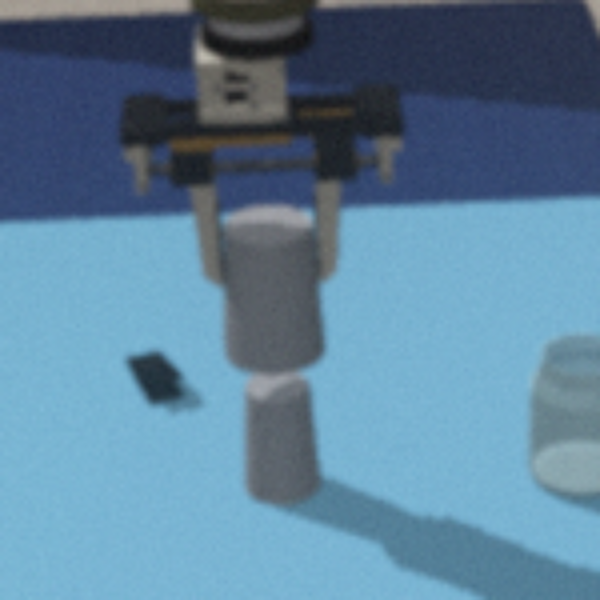

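The large tumbler hangs at crop x≈274, rim near edge y≈372, aligned over the medium one (x≈279 at lid, tolerance ample). Lowering.

arm_command(increments=[[0.004,0,0.1,0,0,0],[0.004,0,0.2,0,0,0],[0.004,0,0.3,0,0,0],[0.004,0,0.4,0,0,0],[0.004,0,0.5,0,0,0]])

```text
t: 13.72
tool_pos: [0.5562, 0.2578, 0.2605]
orientation: [-2.222, -2.221, 0.001]
force: [0.2, -0.5, -1.1]
opening: 0.0663
gripper_force: 19.9
```

arm_command(increments=[[0,0,0.03,0,0,0],[0,0,0.06,0,0,0],[0,0,0.085,0,0,0],[0,0,0.085,0,0,0],[0,0,0.085,0,0,0]])

```text
t: 14.35
tool_pos: [0.5566, 0.2579, 0.2459]
orientation: [2.222, 2.221, 0.001]
force: [0.1, 0.2, -0.6]
opening: 0.0664
gripper_force: 19.9
```

```bash
python3 -c "
from h import *
go(.5565,.257,.243)"
```

```text
t 14.35 [0.5566 0.2579 0.2459] open 0.0664 F [ 0.1  0.2 -0.6] q6 0.35
go [-0.0046, -0.0003, 0.0145, 0.0003, -0.0001, -0.0002]
```

Lower 2 mm more, release, retreat upward and aside.

arm_command(increments=[[0,0,0.012,0,0,0],[0,0,0.012,0,0,0],[0,0,0.012,0,0,0],[0,0,0.012,0,0,0],[0,0,0.012,0,0,0]])

```text
t: 14.98
tool_pos: [0.5567, 0.258, 0.2437]
orientation: [2.222, 2.22, 0.002]
force: [-0.0, -1.2, 5.9]
opening: 0.0664
gripper_force: 20.0
```

arm_command(increments=[[0,0,0,0,0,0],[0,0,0,0,0,0],[0,0,0,0,0,0],[0,0,0,0,0,0],[0,0,-0.1,0,0,0]], fingers=-1)

```text
t: 15.6
tool_pos: [0.5554, 0.2575, 0.2615]
orientation: [-2.221, -2.22, 0.006]
force: [-0.2, 0.2, 0.5]
opening: 0.0924
gripper_force: 0.0
```

arm_command(increments=[[0,0,-0.15,0,0,0],[0,0,-0.3,0,0,0],[0,0,-0.45,0,0,0],[-0.25,0,-0.5,0,0,0],[-0.5,0,-0.5,0,0,0]])

```text
t: 16.23
tool_pos: [0.5566, 0.1573, 0.3664]
orientation: [2.218, 2.221, 0.006]
force: [-0.4, -0.2, -0.5]
opening: 0.093
gripper_force: 0.0
```

arm_command(increments=[[-0.2,-0.1,0,0,0,0],[-0.4,-0.2,0,0,0,0],[-0.6,-0.3,0,0,0,0],[-0.8,-0.4,0,0,0,0],[-0.9,-0.48,0,0,0,0]])

```text
t: 16.85
tool_pos: [0.4594, -0.0237, 0.3647]
orientation: [2.222, 2.218, 0.001]
force: [-0.8, 0.3, -0.8]
opening: 0.0931
gripper_force: 0.0
```

```bash
python3 - <<'E'
from h import *
go(.461,-.0955,.33)
for n,(x0,y0,x1,y1) in(("top",(160,205,240,265)),("side",(230,130,300,195))):
    c=read_camera(n);cs,_=cv2.findContours(mask(c["image"])[y0:y1,x0:x1],cv2.RETR_EXTERNAL,cv2.CHAIN_APPROX_NONE)
    for k in cs:
        if cv2.contourArea(k)>60:
            x,y,w,h=cv2.boundingRect(k);print(n,x+x0,y+y0,x+x0+w-1,y+y0+h-1)
    pr=[proj(c,[.5565+r*np.cos(a),.257+r*np.sin(a),z]) for r,z in((.037,0),(.0315,.1)) for a in np.linspace(0,6.28,40)]
    print("expected",np.min(pr,0),np.max(pr,0))
E
```

```text
t 16.85 [ 0.4594 -0.0237  0.3647] open 0.0931 F [-0.8  0.3 -0.8] q6 -0.16
go [-0.3587, 0.0081, 0.1738, 0.0007, 0.0002, -0.0006]
top 182 219 213 250
expected [182.80116395 219.90175976] [212.82279154 250.00297487]
side 235 157 242 185
side 244 145 271 187
side 230 130 252 141
expected [247.5181081  148.16128671] [271.92018472 188.68415045]
```

Nested: both views match the expected outline. Now the knob.

arm_command(increments=[[-0.15,0.005,0.05,0,0,0],[-0.3,0.005,0.1,0,0,0],[-0.36,0.005,0.15,0,0,0],[-0.36,0.005,0.2,0,0,0],[-0.36,0.005,0.2,0,0,0]], fingers=0)

```text
t: 17.58
tool_pos: [0.461, -0.0931, 0.322]
orientation: [-2.22, -2.22, 0.001]
force: [-0.7, -0.1, -0.7]
opening: 0.0487
gripper_force: 0.0
```

```bash
python3 - <<'E'
from h import *
go(.4605,-.096,.259)
c=read_camera("side")
tp=(195+150.5/3.7-.5,145+318.5/3.7-.5);print("tab side",cast(c,*tp,.051))
cv2.imwrite("pics/s5.png",cv2.resize(c["image"][130:290,150:320],None,fx=3.5,fy=3.5)[:,:,::-1])
E
```

```text
t 17.57 [ 0.461  -0.0931  0.322 ] open 0.0487 F [-0.7 -0.1 -0.7] q6 -0.31
go [-0.0147, -0.0018, 0.3148, -0.0005, -0.0003, -0.0]
tab side [ 0.49218117 -0.04000212  0.051     ]
```

View pics/s5.png

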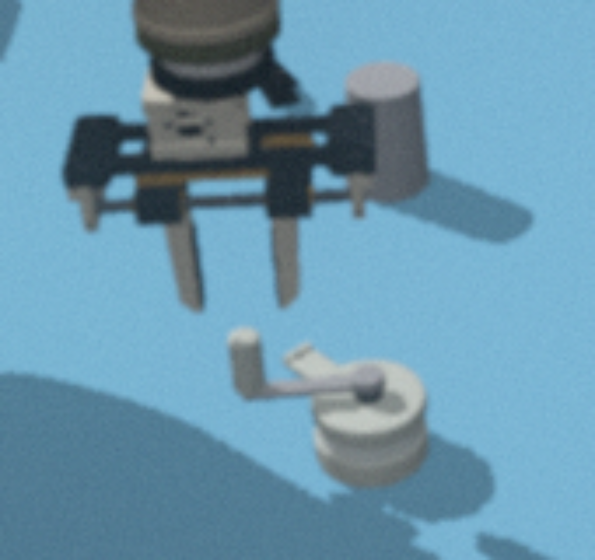

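The fingers (tips at crop x≈195 and 288) are centred above the knob (x≈243, y≈335), and the large tumbler stands upright at (388,130). Descend and grip lightly.

arm_command(increments=[[-0.015,0,0.08,0,0,0],[-0.015,0,0.16,0,0,0],[-0.015,0,0.24,0,0,0],[-0.015,0,0.315,0,0,0],[-0.015,0,0.315,0,0,0]])

```text
t: 18.25
tool_pos: [0.4604, -0.0969, 0.258]
orientation: [-2.22, -2.219, 0.002]
force: [0.3, -0.2, 0.1]
opening: 0.0465
gripper_force: 0.0
```

arm_command(increments=[[0,0,0,0,0,0],[0,0,0,0,0,0],[0,0,0,0,0,0],[0,0,0,0,0,0],[0,0,0,0,0,0]], fingers=1, force=12)

```text
t: 18.88
tool_pos: [0.4605, -0.0972, 0.2604]
orientation: [-2.221, -2.22, 0.003]
force: [-9.1, -0.3, 7.9]
opening: 0.0219
gripper_force: 12.0
```

```bash
cat >> h.py <<'E'
def arc(p0,p1,C=(.540,-.0945),r=.08):
    st=read_state();p=st["tool_pos"][:2]-C;print("t",round(st["t"],2),"pos",np.round(st["tool_pos"],4),"r",round(np.hypot(*p),4),"ang",round(np.arctan2(p[1],p[0]),3),"open",round(st["opening"],4),"F",np.round(st["force"],1))
    for a in np.linspace(p0,p1,6)[1:]:print(np.round([r*(np.sin(a)-np.sin(p0))/.2,r*(np.cos(a)-np.cos(p0))/.2],3).tolist())
E
python3 -c "
from h import *
arc(3.16,2.16)"
```

```text
t 18.88 pos [ 0.4605 -0.0972  0.2604] r 0.0795 ang -3.108 open 0.0219 F [-9.1 -0.3  7.9]
[0.08, 0.007]
[0.156, 0.029]
[0.227, 0.066]
[0.289, 0.116]
[0.34, 0.178]
```

arm_command(increments=[[0.08,0.001,0,0,0,0],[0.157,0.022,0,0,0,0],[0.228,0.06,0,0,0,0],[0.291,0.11,0,0,0,0],[0.343,0.17,0,0,0,0]])

```text
t: 19.5
tool_pos: [0.495, -0.0274, 0.2605]
orientation: [-2.22, -2.22, -0.0]
force: [-3.7, 1.5, 4.7]
opening: 0.0215
gripper_force: 12.0
```

```bash
python3 -c "
from h import *
arc(2.17,1.17)"
```

```text
t 19.5 pos [ 0.495  -0.0274  0.2605] r 0.0808 ang 2.161 open 0.0215 F [-3.7  1.5  4.7]
[0.038, 0.07]
[0.062, 0.146]
[0.07, 0.226]
[0.062, 0.305]
[0.038, 0.382]
```

arm_command(increments=[[0.036,0.069,0,0,0,0],[0.059,0.145,0,0,0,0],[0.066,0.225,0,0,0,0],[0.058,0.304,0,0,0,0],[0.034,0.38,0,0,0,0]])

```text
t: 20.12
tool_pos: [0.5721, -0.0205, 0.2607]
orientation: [-2.221, -2.221, -0.004]
force: [0.2, 4.5, 1.8]
opening: 0.0215
gripper_force: 12.0
```

```bash
python3 - <<'E'
from h import *
arc(1.17,.17)
c=read_camera("side");cv2.imwrite("pics/s6.png",cv2.resize(c["image"][130:290,150:340],None,fx=3.5,fy=3.5)[:,:,::-1])
E
```

```text
t 20.12 pos [ 0.5721 -0.0205  0.2607] r 0.0806 ang 1.162 open 0.0215 F [0.2 4.5 1.8]
[-0.038, 0.07]
[-0.09, 0.131]
[-0.152, 0.181]
[-0.224, 0.217]
[-0.301, 0.238]
```

View pics/s6.png

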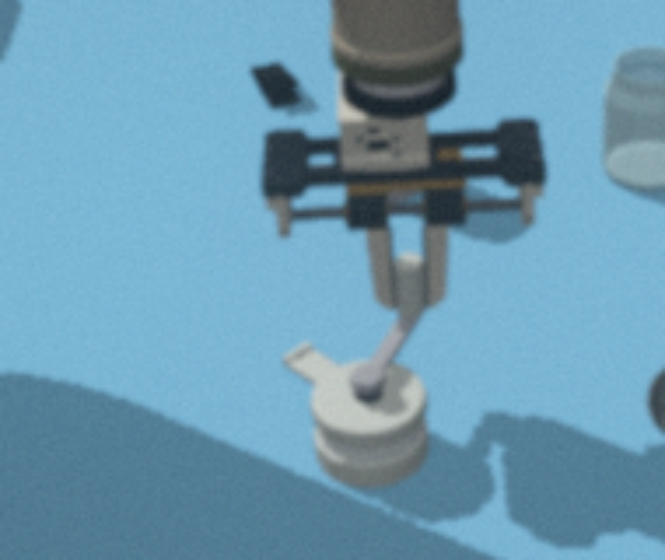

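The crank follows: the knob is held between the fingers at crop (408,265), with the arm past the tab (300,355). Continuing.

arm_command(increments=[[-0.037,0.07,0,0,0,0],[-0.088,0.131,0,0,0,0],[-0.15,0.181,0,0,0,0],[-0.222,0.217,0,0,0,0],[-0.299,0.238,0,0,0,0]])

```text
t: 20.8
tool_pos: [0.6192, -0.0827, 0.2604]
orientation: [2.222, 2.22, 0.0]
force: [-4.3, 2.2, 6.1]
opening: 0.0218
gripper_force: 12.0
```

```bash
python3 -c "
from h import *
arc(.17,-.83);arc(-.83,-1.83);arc(-1.83,-2.83);arc(-2.83,-3.83)"
```

```text
t 20.8 pos [ 0.6192 -0.0827  0.2604] r 0.08 ang 0.148 open 0.0218 F [-4.3  2.2  6.1]
[-0.08, 0.006]
[-0.159, -0.005]
[-0.234, -0.031]
[-0.303, -0.071]
[-0.363, -0.124]
t 20.8 pos [ 0.6192 -0.0827  0.2604] r 0.08 ang 0.148 open 0.0218 F [-4.3  2.2  6.1]
[-0.048, -0.064]
[-0.082, -0.136]
[-0.101, -0.214]
[-0.104, -0.294]
[-0.091, -0.372]
t 20.8 pos [ 0.6192 -0.0827  0.2604] r 0.08 ang 0.148 open 0.0218 F [-4.3  2.2  6.1]
[0.028, -0.075]
[0.07, -0.142]
[0.125, -0.2]
[0.191, -0.246]
[0.264, -0.278]
t 20.8 pos [ 0.6192 -0.0827  0.2604] r 0.08 ang 0.148 open 0.0218 F [-4.3  2.2  6.1]
[0.078, -0.017]
[0.158, -0.018]
[0.236, -0.003]
[0.31, 0.028]
[0.377, 0.072]
```

arm_command(increments=[[-0.08,0.004,0,0,0,0],[-0.159,-0.008,0,0,0,0],[-0.234,-0.034,0,0,0,0],[-0.302,-0.074,0,0,0,0],[-0.361,-0.127,0,0,0,0]])

```text
t: 21.42
tool_pos: [0.5926, -0.1544, 0.2602]
orientation: [-2.221, -2.219, -0.0]
force: [-5.4, 8.4, 9.8]
opening: 0.0218
gripper_force: 12.0
```

arm_command(increments=[[-0.048,-0.064,0,0,0,0],[-0.082,-0.136,0,0,0,0],[-0.101,-0.214,0,0,0,0],[-0.104,-0.294,0,0,0,0],[-0.091,-0.372,0,0,0,0]])

```text
t: 22.05
tool_pos: [0.5187, -0.1715, 0.2603]
orientation: [-2.222, -2.22, -0.005]
force: [5.0, 11.8, 5.2]
opening: 0.0214
gripper_force: 12.0
```

```bash
python3 -c "
from h import *
arc(-1.83,-2.83)"
```

```text
t 22.05 pos [ 0.5187 -0.1715  0.2603] r 0.0799 ang -1.84 open 0.0214 F [ 5.  11.8  5.2]
[0.028, -0.075]
[0.07, -0.142]
[0.125, -0.2]
[0.191, -0.246]
[0.264, -0.278]
```

arm_command(increments=[[0.034,-0.075,0,0,0,0],[0.077,-0.142,0,0,0,0],[0.132,-0.2,0,0,0,0],[0.198,-0.246,0,0,0,0],[0.27,-0.278,0,0,0,0]])

```text
t: 22.68
tool_pos: [0.4633, -0.118, 0.2605]
orientation: [2.222, 2.219, 0.001]
force: [7.7, 0.2, 1.9]
opening: 0.0219
gripper_force: 12.0
```

arm_command(increments=[[0.078,-0.017,0,0,0,0],[0.158,-0.018,0,0,0,0],[0.236,-0.003,0,0,0,0],[0.308,0.026,0,0,0,0],[0.375,0.07,0,0,0,0]])

```text
t: 23.3
tool_pos: [0.4778, -0.0421, 0.2604]
orientation: [2.221, 2.221, -0.001]
force: [3.7, -5.5, 4.8]
opening: 0.0218
gripper_force: 12.0
```

```bash
python3 -c "
from h import *
arc(-3.83,-3.97)"
```

```text
t 23.3 pos [ 0.4778 -0.0421  0.2604] r 0.0813 ang 2.441 open 0.0218 F [ 3.7 -5.5  4.8]
[0.009, 0.007]
[0.017, 0.015]
[0.025, 0.022]
[0.033, 0.03]
[0.041, 0.038]
```

arm_command(increments=[[0.009,0.007,0,0,0,0],[0.019,0.018,0,0,0,0],[0.029,0.03,0,0,0,0],[0.036,0.038,0,0,0,0],[0.036,0.038,0,0,0,0]])

```text
t: 23.92
tool_pos: [0.4849, -0.0353, 0.2603]
orientation: [-2.221, -2.221, 0.001]
force: [-1.2, -0.3, 9.0]
opening: 0.0216
gripper_force: 12.0
```

arm_command(increments=[[0,0,0,0,0,0],[0,0,0,0,0,0],[0,0,0,0,0,0],[0,0,0,0,0,0],[0,0,0,0,0,0]], fingers=0)

```text
t: 24.55
tool_pos: [0.4849, -0.0357, 0.2598]
orientation: [-2.222, -2.221, 0.0]
force: [0.9, 0.9, -1.1]
opening: 0.0463
gripper_force: 0.0
```

arm_command(increments=[[0,0,-0.1,0,0,0],[0,0,-0.25,0,0,0],[0,0,-0.4,0,0,0],[0,0,-0.55,0,0,0],[0,0,-0.7,0,0,0]])

```text
t: 25.18
tool_pos: [0.4849, -0.0357, 0.4009]
orientation: [2.222, 2.221, 0.0]
force: [0.1, 0.7, -0.4]
opening: 0.0463
gripper_force: 0.0
```

arm_command(increments=[[0,-0.15,0,0,0,0],[0.1,-0.3,0,0,0,0],[0.3,-0.4,0,0,0,0],[0.5,-0.5,0,0,0,0],[0.7,-0.5,0,0,0,0]])

```text
t: 25.8
tool_pos: [0.384, 0.1053, 0.4003]
orientation: [2.222, 2.22, 0.001]
force: [0.7, -0.1, 0.1]
opening: 0.0461
gripper_force: 0.0
```

```bash
python3 - <<'E'
from h import *
t=read_camera("top");m=mask(t["image"])
# expected pixels of knob at tab angle, and where the knob/arm blob reaches furthest from drum
k=proj(t,[.540+.08*np.cos(2.31),-.0945+.08*np.sin(2.31),.111]);print("knob expected px",k)
m[:, :270]=0;m[:,350:]=0;m[:230]=0;m[310:]=0
print("blob",[cv2.boundingRect(q) for q in cv2.findContours(m,0,1)[0] if cv2.contourArea(q)>60])
g=cv2.cvtColor(t["image"],cv2.COLOR_RGB2GRAY)
print(m[252:285,282:330:1].astype(bool).astype(int).dot(np.ones(48,int)))
for r in m[250:286,284:312]:print(''.join('#' if v else '.' for v in r))
go(.478,-.04,.4)
E
```

```text
knob expected px [299.32963998 268.71780823]
blob [(294, 240, 43, 36)]
[24 24 24 24 24 24 24 24 24 26 27 28 30 32 33 34 32 29 22 12 11 10  8  2
  0  0  0  0  0  0  0  0  0]
.......................#####
.......................#####
......................######
......................######
......................######
......................######
......................######
......................######
......................######
......................######
......................######
....................########
...................#########
..................##########
................############
..............##############
.............###############
............################
...........################.
...........###############..
..........###############...
...........############.....
...........###########......
...........##########.......
............#######....#....
..............##............
............................
............................
............................
............................
............................
............................
............................
............................
............................
............................
t 25.85 [0.3841 0.1086 0.4003] open 0.0469 F [-1.1  1.8 -1. ] q6 0.14
go [-0.7432, 0.4689, -0.0003, 0.0004, -0.0009, 0.0002]
```

The knob sits over the tab at the expected pixel, with the arm and tab as one silhouette and the robot clear. Handing in.

```bash
python3 -c "
from plant import *
print(close_job())"
```

```text
the job is handed in; nothing more can be done
None
```

I nested the medium and large tumblers over the small one, wound the crank clockwise one full turn back to the tab, let go and handed the job in. Camera checks matched the expected positions; the judge's verdict was not returned.

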